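Seat a stacking riser block on a lab shaker

TASK

The riser block lies loose on top of the shaker's four studs, out of step with them. Turn it on its spindle until its hidden sockets find the studs and it drops, then press it down all round until it is fully home and level, with all three spring clips snapped over its rim. Do not disturb the vial, the beaker or the stopper beside the shaker, and let go at the end.

Things in the scene. Friction and masses are not known exactly. Their poses are not given: they have to be found in the camera images.
- shaker: Laboratory shaker, fixed to the desk: white housing 150 mm (its x) by 160 mm (its y), grey deck 45 mm high, black control panel on its -x side. Origin: centre of its underside on the spindle axis, at desk height; z up. The steel spindle, 16 mm thick, reaches 81 mm above the desk and stands in the block's bore throughout.
- plate_face (a point): Centre of the top face of the stud plate (104 mm disc, 51 mm above the desk). On it stand four steel studs, 12 mm thick, 20 mm tall, 38.2 mm from the spindle axis, 90 degrees apart. The plate does not turn, but its angle differs each time, is not reported (this point's axes are the shaker's, not the plate's) and the block hides it: it must be found by touch.
- clip_nose0 (a point): Inner tip of the spring clip at 60 degrees from the shaker's +x (counter-clockwise from above), 60.4 mm from the spindle axis, 90 mm above the desk; clip tops are 96 mm high, clip guides reach 84 mm from the axis. It laps 1.6 mm over the block's rim; pressing the block down there with roughly 10 to 25 N pushes it outward, then it springs back over the rim.
- clip_nose1 (a point): The same for the clip at 180 degrees.
- clip_nose2 (a point): The same for the clip at 300 degrees.
- riser: Riser block, grey plastic, loose, 0.15 to 0.3 kg. Origin: centre of its underside, on its axis; z up. Square foot 80 x 80 x 31 mm under a round cap 124 mm across, 4 mm thick. At the start it rests on the stud tips, origin 71 mm above the desk. Once the sockets meet the studs it drops about 10 mm by its own weight, can no longer turn, and hangs, often aslant, in the clip noses; fully home its origin is at 51 mm.
- cap_top (a point): Centre of the block's flat top face, 35 mm above the block's origin (86 mm above the desk when fully home). It may be pressed anywhere.
- top_stud (a point): Centre of the top of one of four round studs on the cap, 16 mm thick, 18 mm tall, at x and y = +-27 mm in the block's frame (38.2 mm from its axis). They can be pushed, straddled or gripped to turn the block.
- socket (a point): Mouth of one of four square blind sockets, 15 mm wide, 31 mm deep, in the underside right below the top studs. The bore between them is 18 mm wide, also blind, 31 mm deep. Any quarter turn fits. At the start the block is 18 to 72 degrees from fitting, whichever way it is turned.
- amber_vial: Bystander: amber glass vial with black cap, 22 mm across, 48 mm tall, standing on the desk beside the shaker. Origin: centre of its underside, z up.
- beaker: Bystander: glass beaker, 63 mm across, 76 mm tall, standing on the desk. Origin: centre of its underside, z up.
- stopper: Bystander: black tapered stopper, 27 mm across, 24 mm tall, standing on the desk. Origin: centre of its underside, z up.
Not all that is in view belongs to the job. There is more than one size of the riser; the one meant has the size given above.

How it is judged:
At the end, for the whole second after the job is handed in: The riser block is fully home on the shaker's studs: its underside within 1.8 mm of the stud plate (origin less than 52.8 mm above the shaker's underside), on the spindle axis within 5 mm, level within 0.025 rad, at rest (z of riser in the frame of shaker below 0.0528 m and horizontal distance between riser and shaker below 0.005 m and angle between riser's own z axis and vertical below 0.025 rad and linear speed of riser below 0.01 m/s); the robot touches nothing.
It fails at once if the amber vial is shoved more than 30 mm or knocked over (distance of amber_vial from where it was at the start of the episode above 0.03 m or angle between amber_vial's own z axis and vertical above 0.5 rad).
It fails at once if the beaker is shoved more than 30 mm or knocked over (distance of beaker from where it was at the start of the episode above 0.03 m or angle between beaker's own z axis and vertical above 0.5 rad).
It fails at once if the stopper is shoved more than 30 mm or knocked over (distance of stopper from where it was at the start of the episode above 0.03 m or angle between stopper's own z axis and vertical above 0.5 rad).
It also fails if it takes over 58 s, if anything falls off the work surface, if the arm or the gripper's body presses on something with over 40 N, if the wrist force passes 120 N, or if a joint passes its speed limit or range.

ROBOT

A 6-joint arm with a two-finger parallel gripper is mounted at the origin on the work surface; the furniture and walls round the work are solid. World frame = base frame: x ahead of the robot, y to its left, z up, the work surface at z = 0. Lengths are in m, angles in rad, forces in N, time in s.
With the tool pointing down it reaches from about 0.25 to 0.725 m from the base axis. Payload 9.7 kg.
Tool frame: the origin (TCP) lies at the very end of the fingers, on their centre line; the grasp point (between the pads) lies 19 mm behind it; z points along the fingers, y is the line along which they close (so a half turn about z gives the same grasp; the last joint's range is limited). The gripper opens to 85 mm and grips with 20 to 120 N. Pads are 22 mm wide; open, the fingers measure 114 mm over their backs; the gripper's body (76 mm by 85 mm) begins 54 mm behind the grasp point. The pads swing forward as they close: fully open they stand 13 mm farther back than shut.
Start: joints at [-1.118, 0.087, 0.176, 1.66, 0, 1.571], TCP at [0.241, -0.495, 0.231] pointing down, gripper open.
Joint ranges: [-3.13, 3.13], [-0.85, 1.81], [-1.15, 1.24], [-2.2, 2.28], [-1.44, 1.52], [-3.14, 3.14]. Speed limits (rad/s): [2.22, 2.22, 2.57, 3.14, 3.14, 3.14].

INTERFACE

Orientations are given as a rotation vector (axis times angle).
In Python, from rig import sensors, viewer, bot gives the robot as it stands. The module is installed in compiled form; this text tells all that it offers.
- The arm moves only by the tool servo_tool, never from a script. Its argument "rows" is a list of rows, each an object of numbers: "dx", "dy", "dz": the shift along the tool's x, y, z in mm; "spin": the turn about the tool's z in degrees. In form: [{"dx": .., "dy": .., "dz": .., "spin": ..}, ...]. A call has exactly 5 rows; each row is the pose to reach, as a shift and turn from the pose commanded when the call began, along the tool's axes at that moment; what a row does not reach only later rows make up. A row lasts 1/8 s, in which the tool goes at most 62.5 mm and 10.7 degrees, less where a joint would pass 70% of its speed; a pose out of reach is approached as far as the arm can. A call with a gripper value outside its range is refused whole. "jaw" is the opening, from 0 (shut) to 1 (fully open), set as the call begins (left out, the last holds). The fingers move at their own pace and stop on an object; the grip force is fixed at half the most. Time passes only in rows, so rows that repeat a pose let the fingers close, or fill a call up. It gives the time, the measured TCP pose, the force, the opening and the grip force at its end, in the units of the state.
- sensors.state(): the state, without advancing time (a new reading comes with each control period).
- viewer.capture(name): name is "scene" or "side" or "wrist"; returns a dict with "pixels" (384x512x3 uint8, blue, green, red), "fov_y" (degrees; the focal length in pixels is half the picture's height over the tangent of half this angle, whatever the lens; pixels are square), "cx", "cy" (the principal point, pixels), "k1" (the pictures are not rectified: a ray, as slopes to the right and down, at radius r is drawn at 1 + k1 r^2 times it, then the intrinsics apply), "rvec" (rotation vector, rad) and "tvec" (3), from world to camera coordinates, as OpenCV has them. Camera axes: x right, y down, z forward; pixel columns grow to the right and rows downward; lengths in m; the calibration is good to about 2 mm. A picture is of the moment at which its call begins. There is no depth.
- bot.close_job(): hands the job in; it is judged then, once.
The state is a dict: "time_s": time; "q": joint angles; "qd": joint speeds; "joint_torque": joint torques, N m; "position": TCP position; "eef_rot": TCP orientation; "contact_force": force on the tool from outside, world axes, zero at the start; "ft_torque": the same for the moment, N m; "finger_gap": finger opening in m; "gripper_force": force on a finger pad.
Only numpy, scipy, OpenCV 4.12 (cv2) and the standard library are available. Lean on these libraries where they do the work, as an engineer would, in place of code of your own. Each camera call takes 0.05 s, during which the arm holds its last target. There are 200 camera calls.

## Working session

There is one attempt and no reset: what is moved stays moved. The work goes in short steps, Python scripts to look and compute and a tool call to move; the robot and the scene stay as the last step left them, time stands still between calls to the robot, and variables do not carry over. Pictures are saved under pics/ and viewed, at most 10 in all, crops included, and the job is handed in when it is done.

Besides the shell and the picture viewer there is one more tool, called after "Emit:" in YAML: its name, and indented under it one key for each argument. servo_tool: Moves the arm, as the interface text tells. Its arguments: {"type":"object","properties":{"rows":{"type":"array"},"jaw":{"type":"number"}},"required":["rows"]}

```bash
mkdir -p pics; cat > h.py <<'E'
import numpy as np, cv2, pickle
from rig import sensors, viewer, bot
def snap(cam,name):
    d=viewer.capture(cam); cv2.imwrite(f'pics/{name}.png',d['pixels']); pickle.dump(d,open(f'pics/{name}.pkl','wb')); return d
def load(n): return pickle.load(open(f'pics/{n}.pkl','rb'))
def KD(d):
    f=192/np.tan(np.radians(d['fov_y'])/2)
    return np.array([[f,0,d['cx']],[0,f,d['cy']],[0,0,1.]]),np.array([d['k1'],0,0,0.])
def atz(d,uv,z):
    K,D=KD(d); R=cv2.Rodrigues(np.array(d['rvec'],float))[0]; t=np.array(d['tvec'],float).ravel()
    p=cv2.undistortPoints(np.array([[uv]],float),K,D)[0,0]; r=R.T@[p[0],p[1],1]; c=-R.T@t
    return c+r*(z-c[2])/r[2]
def proj(d,P):
    K,D=KD(d); return cv2.projectPoints(np.array(P,float).reshape(-1,3),np.array(d['rvec'],float),np.array(d['tvec'],float),K,D)[0][:,0]
E
python3 - <<'E'
from h import *
a=snap('scene','s0')['pixels'];b=snap('side','d0')['pixels'];c=snap('wrist','w0')['pixels']
for n in ('s0','d0'):
    i=load(n)['pixels']; cv2.imwrite(f'pics/{n}b.png',cv2.resize(i,(800,600),interpolation=cv2.INTER_CUBIC))
print(sensors.state())
E
```

```text
{'time_s': 0.15, 'q': array([-1.11802487e+00,  8.73119803e-02,  1.75293942e-01,  1.65984374e+00,
       -1.51225080e-05,  1.57079843e+00]), 'qd': array([ 0.00074476, -0.00262483,  0.00130163,  0.00066541,  0.00011261,
        0.00219502]), 'joint_torque': array([-5.02551738e-04, -5.20764434e+01,  4.65044868e+01,  1.40005173e-02,
       -3.77228275e-05, -9.35877210e-06]), 'position': array([ 0.24051002, -0.49440037,  0.23074651]), 'eef_rot': array([-3.06042404e+00, -7.04916798e-01,  3.98672741e-04]), 'contact_force': array([-0.22416189, -0.91583263,  0.05631918]), 'ft_torque': array([ 0.01415645, -0.01188396,  0.02375748]), 'gripper_force': 0.0, 'finger_gap': 0.08544780748157102}
```

View pics/s0b.png

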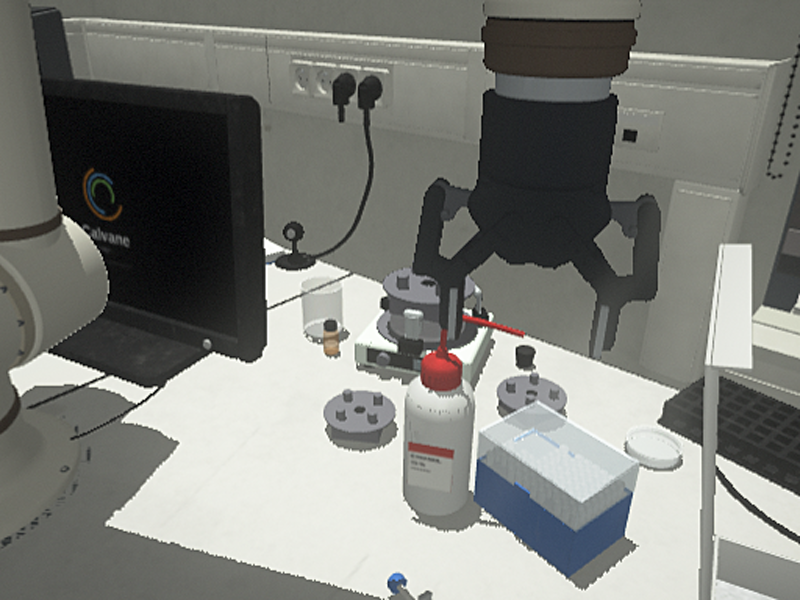

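View pics/d0b.png

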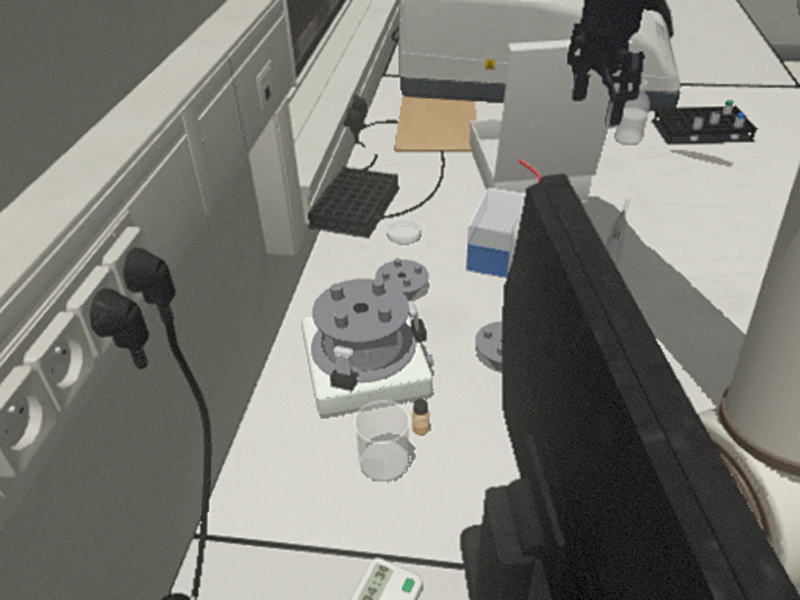

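The side view shows the block's cap at about (361,308) in the enlarged picture, with stud tops near (337,289), (378,284), (385,311) and (342,317). The monitor stands towards the robot, with the beaker at (383,440), the vial at (421,417) and a wash bottle between the arm and the shaker.

```bash
python3 - <<'E'
from h import *
d=load('d0'); s=512/800
for n,uv,z in [('cap',(361,308),.106),('capL',(313,306),.106),('capR',(409,306),.106),('vial',(421,402),.048),('vialbot',(421,432),0),('beakerTop',(383,418),.076),('shL',(318,412),.03),('shR',(432,390),.03)]:
    print(n,atz(d,np.array(uv)*s,z).round(4))
for uv in [(337,289),(378,284),(385,311),(342,317)]: print(atz(d,np.array(uv)*s,.124).round(4))
e=load('s0')
for n,uv,z in [('capL',(384,284),.106),('bottle top',(444,330),.2),('bottlebase',(435,505),0),('capfrontstud',(458,300),.106),('stopper',(525,350),.024),('vial',(331,322),.048)]: print(n,atz(e,np.array(uv)*s,z).round(4))
i=d['pixels'][160:300,180:300]; cv2.imwrite('pics/d0c.png',cv2.resize(i,(600,700)[:2] if 0 else (514,600),interpolation=cv2.INTER_CUBIC))
E
```

```text
cap [ 0.5271 -0.1946  0.106 ]
capL [ 0.5888 -0.1915  0.106 ]
capR [ 0.467  -0.2054  0.106 ]
vial [ 0.4393 -0.0976  0.048 ]
vialbot [ 0.4386 -0.0911  0.    ]
beakerTop [ 0.476  -0.0441  0.076 ]
shL [ 0.5644 -0.0827  0.03  ]
shR [ 0.4297 -0.1351  0.03  ]
[ 0.5594 -0.2072  0.124 ]
[ 0.5091 -0.2231  0.124 ]
[ 0.492  -0.1717  0.124 ]
[ 0.5421 -0.1548  0.124 ]
capL [ 0.486  -0.1569  0.106 ]
bottle top [ 0.2883 -0.3967  0.2   ]
bottlebase [ 0.2975 -0.3901  0.    ]
capfrontstud [ 0.5111 -0.2589  0.106 ]
stopper [ 0.5882 -0.3194  0.024 ]
vial [ 0.44   -0.1016  0.048 ]
```

View pics/d0c.png

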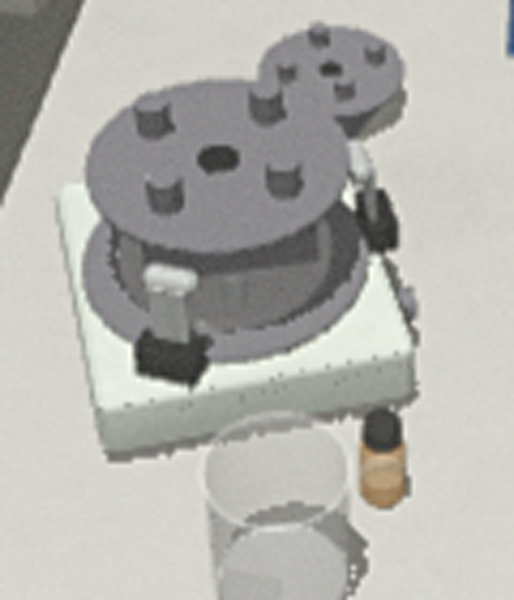

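```bash
python3 - <<'E'
from h import *
s=sensors.state(); R=cv2.Rodrigues(s['eef_rot'])[0]; p=s['position']
print(R.round(3)); print('to',1000*R.T@(np.array([.526,-.190,.35])-p))
print('y ang',np.degrees(np.arctan2(R[1,1],R[0,1])))
e=load('s0')
k=512/800
for uv,z in [((262,360),0.0),((262,360),.1),((175,380),0),((258,100),.4)]: print(atz(e,np.array(uv)*k,z).round(3))
d=load('d0')
for uv,z in [((550,178),.3),((550,178),.4),((520,162),.15)]: print(atz(d,np.array(uv)*k,z).round(3))
w=load('w0'); cv2.imwrite('pics/w0.png',w['pixels'])
c=-cv2.Rodrigues(np.array(w['rvec'],float))[0].T@np.array(w['tvec']); print(R.T@(c-p), w['fov_y'])
E
```

```text
[[ 0.899  0.437 -0.   ]
 [ 0.437 -0.899  0.001]
 [-0.    -0.001 -1.   ]]
to [ 389.88417972 -148.96594434 -119.10073437]
y ang -64.05822703742304
[ 0.362 -0.045  0.   ]
[ 0.259 -0.184  0.1  ]
[ 0.256 -0.001  0.   ]
[ 0.125 -0.38   0.4  ]
[ 0.314 -0.203  0.3  ]
[ 0.33  -0.026  0.4  ]
[ 0.334 -0.514  0.15 ]
[ 0.08213964 -0.00057316 -0.14268052] 68.50748738517298
```

Emit:
servo_tool:
  rows:
    - {"dx":0,"dy":0,"dz":-60,"spin":0}
    - {"dx":40,"dy":-15,"dz":-90,"spin":0}
    - {"dx":95,"dy":-36,"dz":-100,"spin":3}
    - {"dx":150,"dy":-57,"dz":-100,"spin":6}
    - {"dx":205,"dy":-78,"dz":-100,"spin":9}

```text
time_s: 0.78
position: [0.3918, -0.3334, 0.3313]
eef_rot: [3.108, 0.459, 0.0]
contact_force: [0.4, -1.4, 0.5]
finger_gap: 0.0855
gripper_force: 0.0
```

```bash
python3 - <<'E'
from h import *
s=sensors.state(); R=cv2.Rodrigues(s['eef_rot'])[0]; p=s['position']
print(s['q'],p,s['time_s'],s['contact_force']); print('to',1000*R.T@(np.array([.526,-.190,.30])-p))
print('y ang',np.degrees(np.arctan2(R[1,1],R[0,1])))
E
```

```text
[-7.04963836e-01  6.42460907e-02  3.50915142e-01  1.85729298e+00
 -2.15727240e-06  2.14311788e+00] [ 0.39183487 -0.33337764  0.33125536] 0.775 [ 0.38107163 -1.43321627  0.48034986]
to [169.90583464 -98.43456373  31.25653955]
y ang -73.18306249360691
```

Emit:
servo_tool:
  rows:
    - {"dx":50,"dy":-29,"dz":10,"spin":0}
    - {"dx":100,"dy":-58,"dz":20,"spin":0}
    - {"dx":145,"dy":-84,"dz":30,"spin":0}
    - {"dx":170,"dy":-98,"dz":31,"spin":0}
    - {"dx":170,"dy":-98,"dz":31,"spin":0}
  jaw: 0.63

```text
time_s: 1.4
position: [0.5258, -0.1899, 0.2993]
eef_rot: [-3.106, -0.467, 0.002]
contact_force: [0.1, -0.2, -0.1]
finger_gap: 0.0538
gripper_force: 0.0
```

```bash
python3 - <<'E'
from h import *
s=sensors.state(); R=cv2.Rodrigues(s['eef_rot'])[0]; p=s['position']
print(s['q'],p,s['time_s'])
d=snap('wrist','w1'); cv2.imwrite('pics/w1b.png',cv2.resize(d['pixels'],(800,600),interpolation=cv2.INTER_CUBIC))
E
```

```text
[-3.46736084e-01  1.49946312e-01  3.79576123e-01  1.80198021e+00
  1.68104917e-04  2.49628833e+00] [ 0.52579961 -0.18993837  0.29932676] 1.4
```

View pics/w1b.png

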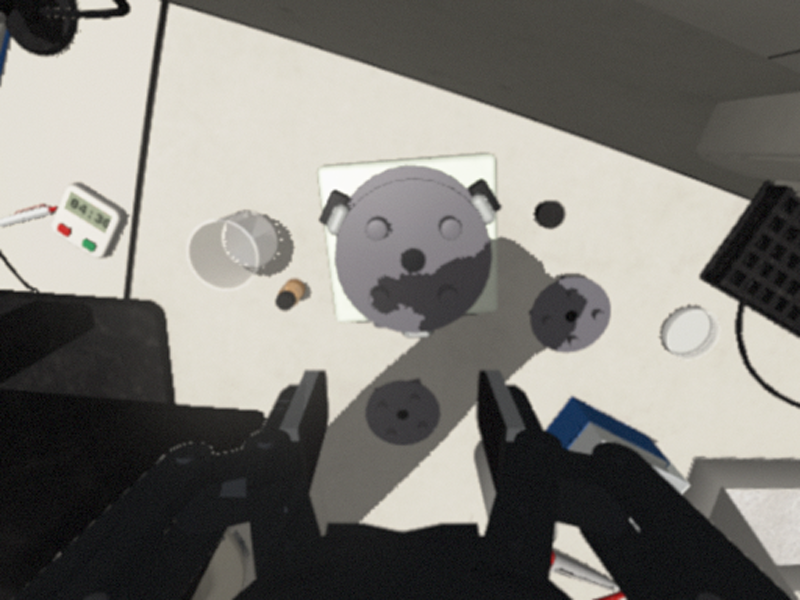

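The wrist view shows the cap with its centre hole at (413,260), studs at (376,227), (450,228), (384,292) and (448,294), and clips at (338,217), (485,200) and (415,335).

```bash
python3 - <<'E'
from h import *
d=load('w1');k=512/800
print('hole',atz(d,np.array((413,260))*k,.106).round(4))
P=[atz(d,np.array(u)*k,.124) for u in [(376,226),(450,227),(448,293),(384,292)]]
for q in P: print(q.round(4))
c=np.array([.526,-.190,.106])
print([np.degrees(np.arctan2(*(q-np.mean(P,0))[1::-1])).round(1) for q in P], np.mean(P,0))
for u in [(335,252),(491,252),(413,333)]: print('rim',atz(d,np.array(u)*k,.106).round(4))
for u in [(338,217),(483,200),(416,334)]:
    q=atz(d,np.array(u)*k,.096); print('clip',q.round(4),np.degrees(np.arctan2(q[1]+.19,q[0]-.526)).round(1))
E
```

```text
hole [ 0.5285 -0.1972  0.106 ]
[ 0.5487 -0.1623  0.124 ]
[ 0.5639 -0.2136  0.124 ]
[ 0.516  -0.2286  0.124 ]
[ 0.5024 -0.182   0.124 ]
[np.float64(65.0), np.float64(-28.6), np.float64(-117.7), np.float64(154.3)] [ 0.53273649 -0.19662224  0.124     ]
rim [ 0.5167 -0.1372  0.106 ]
rim [ 0.5526 -0.2533  0.106 ]
rim [ 0.4695 -0.2159  0.106 ]
clip [ 0.5419 -0.1316  0.096 ] 74.8
clip [ 0.5878 -0.2355  0.096 ] -36.3
clip [ 0.4654 -0.2201  0.096 ] -153.6
```

Emit:
servo_tool:
  rows:
    - {"dx":1,"dy":6,"dz":50,"spin":0}
    - {"dx":1,"dy":6,"dz":100,"spin":0}
    - {"dx":1,"dy":6,"dz":140,"spin":0}
    - {"dx":1,"dy":6,"dz":165,"spin":0}
    - {"dx":1,"dy":6,"dz":165,"spin":0}

```text
time_s: 2.08
position: [0.5259, -0.1975, 0.1338]
eef_rot: [-3.106, -0.46, 0.005]
contact_force: [0.2, 0.5, 0.2]
finger_gap: 0.0536
gripper_force: 0.0
```

```bash
python3 - <<'E'
from h import *
d=snap('side','d1'); w=snap('wrist','w2')
a=cv2.resize(d['pixels'][120:270,170:320],(400,400),interpolation=cv2.INTER_CUBIC); b=cv2.resize(w['pixels'][80:330,130:380],(400,400),interpolation=cv2.INTER_CUBIC)
cv2.imwrite('pics/c1.png',np.hstack([a,b]))
E
```

```text
(no output)
```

View pics/c1.png

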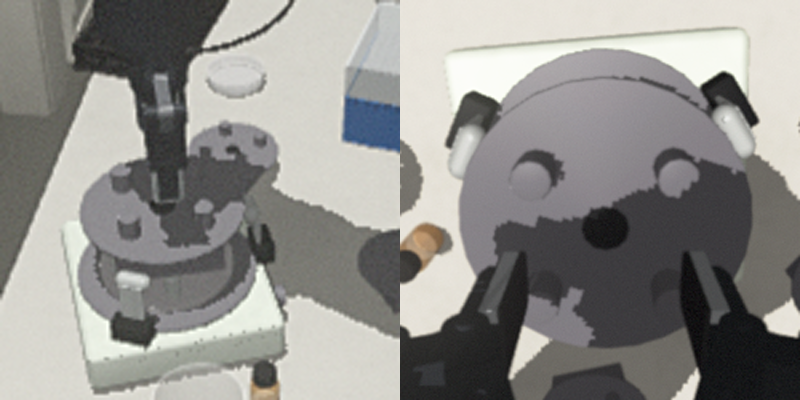

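```bash
python3 - <<'E'
from h import *
s=sensors.state(); R=cv2.Rodrigues(s['eef_rot'])[0]; p=s['position']; print(p,R.round(4),np.degrees(np.arctan2(R[1,1],R[0,1])))
w=load('w2')
cv=lambda x,y:((x-400)*250/400+130,y*250/400+80)
print('hole',atz(w,cv(605,230),.106))
P=[atz(w,cv(*u),.124) for u in [(532,180),(678,178)]];print(P)
Q=[atz(w,cv(*u),.106) for u in [(460,210),(752,215),(600,348),(605,77)]];print(Q)
print('tipmid',(proj(w,p)[0]-[130,80])*1.6+[400,0])
d=load('d1'); f=lambda x,y:(x*150/400+170,y*150/400+120)
S=[atz(d,f(*u),.124) for u in [(121,170),(129,221),(204,207)]];print(S,(S[0]+S[2])/2)
Q=[atz(d,f(*u),.106) for u in [(80,210),(245,210)]];print(Q)
E
```

```text
[ 0.52745832 -0.1976923   0.13654143] [[ 9.569e-01  2.904e-01  1.000e-03]
 [ 2.904e-01 -9.569e-01 -5.000e-04]
 [ 8.000e-04  7.000e-04 -1.000e+00]] -73.1156195602462
hole [ 0.52759458 -0.19735824  0.106     ]
[array([ 0.5470122 , -0.16376192,  0.124     ]), array([ 0.56312452, -0.21406368,  0.124     ])]
[array([ 0.51864852, -0.13707623,  0.106     ]), array([ 0.55190627, -0.25404939,  0.106     ]), array([ 0.4689492 , -0.21282282,  0.106     ]), array([ 0.58794156, -0.1789445 ,  0.106     ])]
tipmid [605.95125073 267.33852141]
[array([ 0.56076701, -0.21090085,  0.124     ]), array([ 0.54306505, -0.15466231,  0.124     ]), array([ 0.49243608, -0.17581087,  0.124     ])] [ 0.52660154 -0.19335586  0.124     ]
[array([ 0.58733359, -0.18275202,  0.106     ]), array([ 0.46560426, -0.19659463,  0.106     ])]
```

Emit:
servo_tool:
  rows:
    - {"dx":0,"dy":-1,"dz":10,"spin":0}
    - {"dx":0,"dy":-1,"dz":18,"spin":0}
    - {"dx":0,"dy":-1,"dz":22,"spin":0}
    - {"dx":0,"dy":-1,"dz":22,"spin":0}
    - {"dx":0,"dy":-1,"dz":22,"spin":0}

```text
time_s: 2.8
position: [0.5274, -0.1959, 0.1135]
eef_rot: [3.107, 0.463, 0.0]
contact_force: [-0.4, -0.6, -0.0]
finger_gap: 0.0537
gripper_force: 0.0
```

Emit:
servo_tool:
  rows:
    - {"dx":0,"dy":0,"dz":4,"spin":0}
    - {"dx":0,"dy":0,"dz":6,"spin":0}
    - {"dx":0,"dy":0,"dz":6,"spin":-3}
    - {"dx":0,"dy":0,"dz":6,"spin":-6}
    - {"dx":0,"dy":0,"dz":6,"spin":-10}

```text
time_s: 3.42
position: [0.5273, -0.1959, 0.1072]
eef_rot: [-3.054, -0.735, 0.0]
contact_force: [-0.0, 0.0, 0.9]
finger_gap: 0.0535
gripper_force: 0.0
```

```bash
python3 -c "
from h import *
s=sensors.state(); print(s['position'],s['contact_force'],s['ft_torque'])"
```

```text
[ 0.52728078 -0.19593099  0.10715356] [-0.00380569  0.00389737  0.94558223] [-0.01484845 -0.00710883  0.00842056]
```

Emit:
servo_tool:
  rows:
    - {"dx":0,"dy":0,"dz":0,"spin":-2}
    - {"dx":0,"dy":0,"dz":0,"spin":-4}
    - {"dx":0,"dy":0,"dz":0,"spin":-6}
    - {"dx":0,"dy":0,"dz":0,"spin":-8}
    - {"dx":0,"dy":0,"dz":0,"spin":-10}

```text
time_s: 4.05
position: [0.5273, -0.196, 0.1073]
eef_rot: [2.979, 0.998, -0.0]
contact_force: [0.2, 0.5, -0.3]
finger_gap: 0.0539
gripper_force: 0.6
```

```bash
cat > st.py <<'E'
from h import *
s=sensors.state(); R=cv2.Rodrigues(s['eef_rot'])[0]
print(s['position'].round(4),s['contact_force'].round(1),s['ft_torque'].round(3),'yaw',np.degrees(np.arctan2(R[1,1],R[0,1])).round(1),'q6',s['q'][5].round(2),s['time_s'])
E
python3 st.py
```

```text
[ 0.5273 -0.196   0.1073] [ 0.2  0.5 -0.3] [-0.016  0.038 -0.016] yaw -52.9 q6 2.14 4.05
```

Emit:
servo_tool:
  rows:
    - {"dx":0,"dy":0,"dz":0,"spin":-2}
    - {"dx":0,"dy":0,"dz":0,"spin":-4}
    - {"dx":0,"dy":0,"dz":0,"spin":-6}
    - {"dx":0,"dy":0,"dz":0,"spin":-8}
    - {"dx":0,"dy":0,"dz":0,"spin":-10}

```text
time_s: 4.68
position: [0.5273, -0.196, 0.1073]
eef_rot: [2.88, 1.255, -0.0]
contact_force: [0.3, 0.1, -0.3]
finger_gap: 0.0537
gripper_force: 0.6
```

```bash
python3 st.py; python3 - <<'E'
from h import *
d=snap('side','d2'); w=snap('wrist','w3')
a=cv2.resize(d['pixels'][120:270,170:320],(400,400),interpolation=cv2.INTER_CUBIC); b=cv2.resize(w['pixels'][80:330,130:380],(400,400),interpolation=cv2.INTER_CUBIC)
cv2.imwrite('pics/c2.png',np.hstack([a,b]))
E
```

```text
[ 0.5273 -0.196   0.1073] [ 0.3  0.1 -0.3] [-0.025  0.013 -0.08 ] yaw -42.9 q6 1.96 4.675
```

View pics/c2.png

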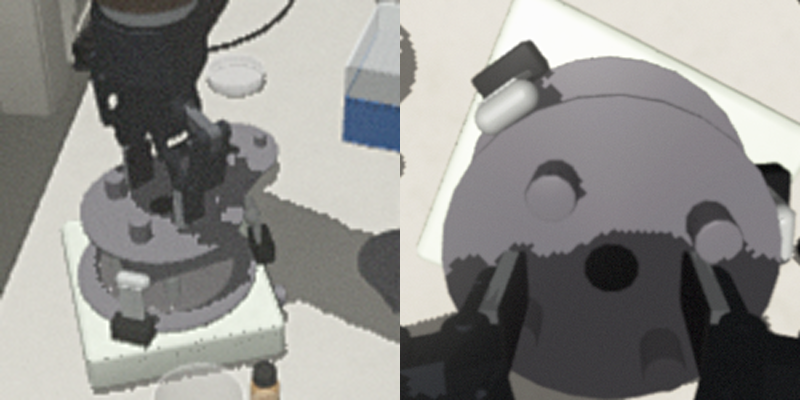

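The block is turning with the fingers (front stud from (129,221) to (141,230) in the side crop) and is still up.

Emit:
servo_tool:
  rows:
    - {"dx":0,"dy":0,"dz":0,"spin":-2}
    - {"dx":0,"dy":0,"dz":0,"spin":-4}
    - {"dx":0,"dy":0,"dz":0,"spin":-6}
    - {"dx":0,"dy":0,"dz":0,"spin":-7}
    - {"dx":0,"dy":0,"dz":0,"spin":-8}

```text
time_s: 5.4
position: [0.5273, -0.1959, 0.1073]
eef_rot: [-2.787, -1.451, -0.0]
contact_force: [-0.0, -0.2, -0.8]
finger_gap: 0.0539
gripper_force: 0.8
```

```bash
python3 st.py
```

```text
[ 0.5273 -0.1959  0.1073] [-0.  -0.2 -0.8] [-0.048  0.038 -0.043] yaw -35.0 q6 1.83 5.4
```

Emit:
servo_tool:
  rows:
    - {"dx":0,"dy":0,"dz":0,"spin":-1.5}
    - {"dx":0,"dy":0,"dz":0,"spin":-3}
    - {"dx":0,"dy":0,"dz":0,"spin":-4.5}
    - {"dx":0,"dy":0,"dz":0,"spin":-6}
    - {"dx":0,"dy":0,"dz":0,"spin":-7}

```text
time_s: 6.02
position: [0.5273, -0.1959, 0.1073]
eef_rot: [2.693, 1.619, 0.0]
contact_force: [0.2, -0.6, -0.0]
finger_gap: 0.0538
gripper_force: 0.8
```

```bash
python3 st.py
```

```text
[ 0.5273 -0.1959  0.1073] [ 0.2 -0.6 -0. ] [ 0.04   0.043 -0.042] yaw -28.0 q6 1.7 6.025
```

Emit:
servo_tool:
  rows:
    - {"dx":0,"dy":0,"dz":0,"spin":-1.5}
    - {"dx":0,"dy":0,"dz":0,"spin":-3}
    - {"dx":0,"dy":0,"dz":0,"spin":-4.5}
    - {"dx":0,"dy":0,"dz":0,"spin":-6}
    - {"dx":0,"dy":0,"dz":0,"spin":-7}

```text
time_s: 6.65
position: [0.5273, -0.1959, 0.1073]
eef_rot: [-2.589, -1.78, -0.0]
contact_force: [0.6, -0.4, -0.8]
finger_gap: 0.0541
gripper_force: 0.7
```

```bash
python3 st.py
```

```text
[ 0.5273 -0.1959  0.1073] [ 0.6 -0.4 -0.8] [ 0.043 -0.049 -0.066] yaw -21.0 q6 1.58 6.65
```

Emit:
servo_tool:
  rows:
    - {"dx":0,"dy":0,"dz":0,"spin":-1.5}
    - {"dx":0,"dy":0,"dz":0,"spin":-3}
    - {"dx":0,"dy":0,"dz":0,"spin":-4.5}
    - {"dx":0,"dy":0,"dz":0,"spin":-6}
    - {"dx":0,"dy":0,"dz":0,"spin":-7}

```text
time_s: 7.28
position: [0.5273, -0.196, 0.1073]
eef_rot: [2.475, 1.935, 0.0]
contact_force: [0.3, 0.4, -0.2]
finger_gap: 0.0539
gripper_force: 0.0
```

```bash
python3 st.py
```

```text
[ 0.5273 -0.196   0.1073] [ 0.3  0.4 -0.2] [ 0.03  -0.044  0.013] yaw -14.0 q6 1.46 7.275
```

```bash
python3 - <<'E'
from h import *
d=snap('side','d3'); w=snap('wrist','w4')
a=cv2.resize(d['pixels'][120:270,170:320],(400,400),interpolation=cv2.INTER_CUBIC); b=cv2.resize(w['pixels'][80:330,130:380],(400,400),interpolation=cv2.INTER_CUBIC)
cv2.imwrite('pics/c3.png',np.hstack([a,b]))
E
```

```text
(no output)
```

View pics/c3.png

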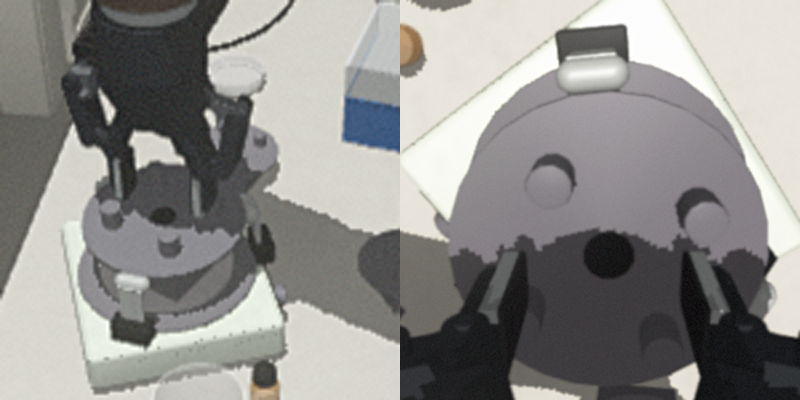

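The block has dropped: the cap rim at (150,275) in the side crop now sits at the clip nose (133,282). In the wrist crop, studs are at (550,185) and (705,220), and the clip is at (593,72).

```bash
python3 - <<'E'
from h import *
c=np.array([.5278,-.1962])
w=load('w4'); d=load('d3')
cv=lambda x,y:((x-400)*250/400+130,y*250/400+80)
f=lambda x,y:(x*150/400+170,y*150/400+120)
A=lambda q:(q.round(4),np.degrees(np.arctan2(q[1]-c[1],q[0]-c[0])).round(1),(np.hypot(*(q[:2]-c))*1e3).round(1))
for u in [(550,185),(705,220)]: print('w stud',A(atz(w,cv(*u),.114)))
print('w clip',A(atz(w,cv(593,72),.094)))
print('hole',A(atz(w,cv(608,254),.096)))
for u in [(111,207),(170,240)]: print('s stud',A(atz(d,f(*u),.114)))
print('s clip',A(atz(d,f(133,280),.094)),A(atz(d,f(255,215),.096)))
print('hole',A(atz(d,f(162,216),.096)))
E
```

```text
w stud (array([ 0.5185, -0.1583,  0.114 ]), np.float64(103.7), np.float64(39.0))
w stud (array([ 0.5647, -0.1823,  0.114 ]), np.float64(20.6), np.float64(39.4))
w clip (array([ 0.5398, -0.1289,  0.094 ]), np.float64(79.9), np.float64(68.3))
hole (array([ 0.5286, -0.1962,  0.096 ]), np.float64(0.9), np.float64(0.8))
s stud (array([ 0.5625, -0.1796,  0.114 ]), np.float64(25.6), np.float64(38.4))
s stud (array([ 0.513, -0.149,  0.114]), np.float64(107.4), np.float64(49.5))
s clip (array([ 0.5366, -0.1261,  0.094 ]), np.float64(82.8), np.float64(70.7)) (array([ 0.459 , -0.2033,  0.096 ]), np.float64(-174.1), np.float64(69.1))
hole (array([ 0.5282, -0.1942,  0.096 ]), np.float64(78.5), np.float64(2.0))
```

Emit:
servo_tool:
  rows:
    - {"dx":0,"dy":0,"dz":-30,"spin":0}
    - {"dx":-5,"dy":-8,"dz":-40,"spin":0}
    - {"dx":-20,"dy":-32,"dz":-40,"spin":0}
    - {"dx":-20,"dy":-32,"dz":-40,"spin":0}
    - {"dx":-20,"dy":-32,"dz":-20,"spin":0}
  jaw: 0

```text
time_s: 8.0
position: [0.4921, -0.2081, 0.1282]
eef_rot: [2.475, 1.93, 0.003]
contact_force: [0.6, 0.1, -0.2]
finger_gap: -0.0001
gripper_force: 0.0
```

Emit:
servo_tool:
  rows:
    - {"dx":0,"dy":0,"dz":3,"spin":0}
    - {"dx":0,"dy":0,"dz":6,"spin":0}
    - {"dx":0,"dy":0,"dz":9,"spin":0}
    - {"dx":0,"dy":0,"dz":12,"spin":0}
    - {"dx":0,"dy":0,"dz":14,"spin":0}

```text
time_s: 8.62
position: [0.4916, -0.2078, 0.114]
eef_rot: [2.476, 1.932, 0.0]
contact_force: [-2.2, 0.5, 11.1]
finger_gap: 0.0001
gripper_force: 5.5
```

```bash
python3 st.py
```

```text
[ 0.4916 -0.2078  0.114 ] [-2.2  0.5 11.1] [-0.081  0.61  -0.054] yaw -14.1 q6 1.42 8.625
```

Emit:
servo_tool:
  rows:
    - {"dx":0,"dy":0,"dz":1,"spin":0}
    - {"dx":0,"dy":0,"dz":2,"spin":0}
    - {"dx":0,"dy":0,"dz":3,"spin":0}
    - {"dx":0,"dy":0,"dz":4,"spin":0}
    - {"dx":0,"dy":0,"dz":4,"spin":0}

```text
time_s: 9.25
position: [0.4909, -0.2079, 0.11]
eef_rot: [2.477, 1.932, -0.001]
contact_force: [-4.7, -1.6, 7.1]
finger_gap: -0.0
gripper_force: 3.8
```

```bash
python3 st.py
```

```text
[ 0.4909 -0.2079  0.11  ] [-4.7 -1.6  7.1] [-0.29   1.124 -0.013] yaw -14.1 q6 1.42 9.25
```

Emit:
servo_tool:
  rows:
    - {"dx":0,"dy":0,"dz":1,"spin":0}
    - {"dx":0,"dy":0,"dz":2,"spin":0}
    - {"dx":0,"dy":0,"dz":3,"spin":0}
    - {"dx":0,"dy":0,"dz":4,"spin":0}
    - {"dx":0,"dy":0,"dz":5,"spin":0}

```text
time_s: 9.88
position: [0.4903, -0.2085, 0.1063]
eef_rot: [2.476, 1.931, -0.004]
contact_force: [-15.0, -4.6, 19.6]
finger_gap: 0.0002
gripper_force: 9.8
```

```bash
python3 st.py
```

```text
[ 0.4903 -0.2085  0.1063] [-15.   -4.6  19.6] [-0.755  2.941 -0.042] yaw -14.1 q6 1.42 9.875
```

Emit:
servo_tool:
  rows:
    - {"dx":0,"dy":0,"dz":-20,"spin":0}
    - {"dx":26,"dy":6,"dz":-22,"spin":0}
    - {"dx":52,"dy":12,"dz":-20,"spin":0}
    - {"dx":52,"dy":12,"dz":-13,"spin":0}
    - {"dx":52,"dy":12,"dz":-10,"spin":0}

```text
time_s: 10.5
position: [0.5153, -0.1602, 0.1135]
eef_rot: [-2.476, -1.933, 0.001]
contact_force: [-0.1, -0.7, 0.4]
finger_gap: 0.0001
gripper_force: 0.0
```

Emit:
servo_tool:
  rows:
    - {"dx":0,"dy":0,"dz":1,"spin":0}
    - {"dx":0,"dy":0,"dz":2,"spin":0}
    - {"dx":0,"dy":0,"dz":3,"spin":0}
    - {"dx":0,"dy":0,"dz":4,"spin":0}
    - {"dx":0,"dy":0,"dz":5,"spin":0}

```text
time_s: 11.12
position: [0.5157, -0.1601, 0.1093]
eef_rot: [2.477, 1.933, 0.0]
contact_force: [-0.1, -0.5, -0.5]
finger_gap: -0.0
gripper_force: 0.0
```

```bash
python3 st.py
```

```text
[ 0.5157 -0.1601  0.1093] [-0.1 -0.5 -0.5] [ 0.051 -0.075 -0.065] yaw -14.1 q6 1.52 11.125
```

Emit:
servo_tool:
  rows:
    - {"dx":0,"dy":0,"dz":1,"spin":0}
    - {"dx":0,"dy":0,"dz":2,"spin":0}
    - {"dx":0,"dy":0,"dz":3,"spin":0}
    - {"dx":0,"dy":0,"dz":4,"spin":0}
    - {"dx":0,"dy":0,"dz":5,"spin":0}

```text
time_s: 11.75
position: [0.5162, -0.1596, 0.1054]
eef_rot: [2.476, 1.933, 0.003]
contact_force: [-1.2, 3.7, 9.4]
finger_gap: 0.0001
gripper_force: 5.0
```

```bash
python3 st.py
```

```text
[ 0.5162 -0.1596  0.1054] [-1.2  3.7  9.4] [0.907 0.174 0.019] yaw -14.0 q6 1.52 11.75
```

Emit:
servo_tool:
  rows:
    - {"dx":0,"dy":0,"dz":1,"spin":0}
    - {"dx":0,"dy":0,"dz":2,"spin":0}
    - {"dx":0,"dy":0,"dz":3,"spin":0}
    - {"dx":0,"dy":0,"dz":4,"spin":0}
    - {"dx":0,"dy":0,"dz":4,"spin":0}

```text
time_s: 12.38
position: [0.518, -0.16, 0.1042]
eef_rot: [2.472, 1.93, 0.009]
contact_force: [-1.0, 3.6, 23.1]
finger_gap: 0.0001
gripper_force: 11.5
```

```bash
python3 st.py
```

```text
[ 0.518  -0.16    0.1042] [-1.   3.6 23.1] [ 0.84  -0.024 -0.048] yaw -14.0 q6 1.52 12.375
```

Emit:
servo_tool:
  rows:
    - {"dx":0,"dy":0,"dz":-30,"spin":0}
    - {"dx":-22,"dy":14,"dz":-35,"spin":0}
    - {"dx":-65,"dy":40,"dz":-35,"spin":0}
    - {"dx":-65,"dy":40,"dz":-35,"spin":0}
    - {"dx":-65,"dy":40,"dz":-20,"spin":0}

```text
time_s: 13.0
position: [0.539, -0.2329, 0.1203]
eef_rot: [2.476, 1.932, 0.001]
contact_force: [-0.3, 0.3, 0.4]
finger_gap: -0.0002
gripper_force: 0.0
```

Emit:
servo_tool:
  rows:
    - {"dx":0,"dy":0,"dz":2,"spin":0}
    - {"dx":0,"dy":0,"dz":4,"spin":0}
    - {"dx":0,"dy":0,"dz":6,"spin":0}
    - {"dx":0,"dy":0,"dz":8,"spin":0}
    - {"dx":0,"dy":0,"dz":10,"spin":0}

```text
time_s: 13.62
position: [0.5388, -0.2328, 0.1103]
eef_rot: [2.476, 1.933, 0.0]
contact_force: [-0.3, -1.0, 1.1]
finger_gap: -0.0001
gripper_force: 0.0
```

```bash
python3 st.py
```

```text
[ 0.5388 -0.2328  0.1103] [-0.3 -1.   1.1] [ 0.022 -0.     0.041] yaw -14.0 q6 1.41 13.625
```

Emit:
servo_tool:
  rows:
    - {"dx":0,"dy":0,"dz":2,"spin":0}
    - {"dx":0,"dy":0,"dz":4,"spin":0}
    - {"dx":0,"dy":0,"dz":6,"spin":0}
    - {"dx":0,"dy":0,"dz":8,"spin":0}
    - {"dx":0,"dy":0,"dz":9,"spin":0}

```text
time_s: 14.25
position: [0.539, -0.2331, 0.1039]
eef_rot: [2.475, 1.931, 0.002]
contact_force: [-6.4, 2.2, 22.4]
finger_gap: 0.0
gripper_force: 11.4
```

```bash
python3 st.py
```

```text
[ 0.539  -0.2331  0.1039] [-6.4  2.2 22.4] [0.507 1.469 0.038] yaw -14.1 q6 1.41 14.25
```

Emit:
servo_tool:
  rows:
    - {"dx":0,"dy":0,"dz":-24,"spin":0}
    - {"dx":26,"dy":6,"dz":-25,"spin":0}
    - {"dx":52,"dy":12,"dz":-24,"spin":0}
    - {"dx":52,"dy":12,"dz":-18,"spin":0}
    - {"dx":52,"dy":12,"dz":-13,"spin":0}

```text
time_s: 14.88
position: [0.5626, -0.1855, 0.1136]
eef_rot: [-2.476, -1.933, 0.001]
contact_force: [-0.5, -0.6, -0.1]
finger_gap: -0.0
gripper_force: 0.0
```

Emit:
servo_tool:
  rows:
    - {"dx":0,"dy":0,"dz":3,"spin":0}
    - {"dx":0,"dy":0,"dz":6,"spin":0}
    - {"dx":0,"dy":0,"dz":9,"spin":0}
    - {"dx":0,"dy":0,"dz":11,"spin":0}
    - {"dx":0,"dy":0,"dz":13,"spin":0}

```text
time_s: 15.5
position: [0.5633, -0.1856, 0.1039]
eef_rot: [2.475, 1.931, 0.002]
contact_force: [-8.7, 2.0, 25.8]
finger_gap: 0.0003
gripper_force: 12.9
```

```bash
python3 st.py
```

```text
[ 0.5633 -0.1856  0.1039] [-8.7  2.  25.8] [ 0.466  1.705 -0.029] yaw -14.1 q6 1.5 15.5
```

Emit:
servo_tool:
  rows:
    - {"dx":0,"dy":0,"dz":-24,"spin":0}
    - {"dx":-20,"dy":-32,"dz":-26,"spin":0}
    - {"dx":-40,"dy":-64,"dz":-24,"spin":0}
    - {"dx":-40,"dy":-64,"dz":-18,"spin":0}
    - {"dx":-40,"dy":-64,"dz":-10,"spin":0}

```text
time_s: 16.12
position: [0.4916, -0.2087, 0.1112]
eef_rot: [2.476, 1.932, 0.001]
contact_force: [0.1, -0.4, 0.3]
finger_gap: 0.0003
gripper_force: 0.0
```

Emit:
servo_tool:
  rows:
    - {"dx":0,"dy":0,"dz":3,"spin":0}
    - {"dx":0,"dy":0,"dz":6,"spin":0}
    - {"dx":0,"dy":0,"dz":9,"spin":0}
    - {"dx":0,"dy":0,"dz":11,"spin":0}
    - {"dx":0,"dy":0,"dz":13,"spin":0}

```text
time_s: 16.75
position: [0.4918, -0.2084, 0.1037]
eef_rot: [2.473, 1.931, 0.004]
contact_force: [-18.8, 9.4, 51.3]
finger_gap: 0.0002
gripper_force: 25.8
```

```bash
python3 st.py
```

```text
[ 0.4918 -0.2084  0.1037] [-18.8   9.4  51.3] [ 1.814  3.917 -0.04 ] yaw -14.0 q6 1.41 16.75
```

Emit:
servo_tool:
  rows:
    - {"dx":0,"dy":0,"dz":-26,"spin":0}
    - {"dx":26,"dy":6,"dz":-26,"spin":0}
    - {"dx":52,"dy":12,"dz":-24,"spin":0}
    - {"dx":52,"dy":12,"dz":-18,"spin":0}
    - {"dx":52,"dy":12,"dz":-11,"spin":0}

```text
time_s: 17.38
position: [0.5154, -0.1612, 0.1087]
eef_rot: [-2.476, -1.933, 0.001]
contact_force: [0.6, -0.8, -0.1]
finger_gap: -0.0001
gripper_force: 0.0
```

Emit:
servo_tool:
  rows:
    - {"dx":0,"dy":0,"dz":3,"spin":0}
    - {"dx":0,"dy":0,"dz":6,"spin":0}
    - {"dx":0,"dy":0,"dz":8,"spin":0}
    - {"dx":0,"dy":0,"dz":10,"spin":0}
    - {"dx":0,"dy":0,"dz":11,"spin":0}

```text
time_s: 18.0
position: [0.5154, -0.1616, 0.1037]
eef_rot: [2.474, 1.93, 0.004]
contact_force: [-18.8, 4.9, 44.7]
finger_gap: -0.0002
gripper_force: 22.5
```

```bash
python3 st.py
```

```text
[ 0.5154 -0.1616  0.1037] [-18.8   4.9  44.7] [1.173 3.801 0.006] yaw -14.1 q6 1.51 18.0
```

Emit:
servo_tool:
  rows:
    - {"dx":0,"dy":0,"dz":-30,"spin":0}
    - {"dx":-22,"dy":14,"dz":-30,"spin":0}
    - {"dx":-65,"dy":40,"dz":-30,"spin":0}
    - {"dx":-65,"dy":40,"dz":-20,"spin":0}
    - {"dx":-65,"dy":40,"dz":-11,"spin":0}

```text
time_s: 18.62
position: [0.538, -0.2339, 0.1084]
eef_rot: [-2.477, -1.931, 0.0]
contact_force: [-0.5, 0.1, 0.5]
finger_gap: 0.0001
gripper_force: 0.0
```

Emit:
servo_tool:
  rows:
    - {"dx":0,"dy":0,"dz":3,"spin":0}
    - {"dx":0,"dy":0,"dz":6,"spin":0}
    - {"dx":0,"dy":0,"dz":8,"spin":0}
    - {"dx":0,"dy":0,"dz":10,"spin":0}
    - {"dx":0,"dy":0,"dz":11,"spin":0}

```text
time_s: 19.25
position: [0.5389, -0.2335, 0.1039]
eef_rot: [2.472, 1.931, 0.004]
contact_force: [-14.7, 6.3, 37.3]
finger_gap: 0.0004
gripper_force: 19.0
```

```bash
python3 st.py
```

```text
[ 0.5389 -0.2335  0.1039] [-14.7   6.3  37.3] [1.079 2.921 0.045] yaw -14.0 q6 1.41 19.25
```

Emit:
servo_tool:
  rows:
    - {"dx":0,"dy":0,"dz":-40,"spin":0}
    - {"dx":0,"dy":0,"dz":-80,"spin":0}
    - {"dx":0,"dy":0,"dz":-130,"spin":0}
    - {"dx":0,"dy":0,"dz":-150,"spin":0}
    - {"dx":0,"dy":0,"dz":-150,"spin":0}

```text
time_s: 19.88
position: [0.5391, -0.2336, 0.2502]
eef_rot: [2.474, 1.932, 0.003]
contact_force: [0.5, 0.2, 0.2]
finger_gap: -0.0002
gripper_force: 0.0
```

```bash
python3 st.py; python3 - <<'E'
from h import *
d=snap('side','d9'); w=snap('wrist','w9')
a=cv2.resize(d['pixels'][120:270,170:320],(400,400),interpolation=cv2.INTER_CUBIC); b=cv2.resize(w['pixels'][60:310,130:380],(400,400),interpolation=cv2.INTER_CUBIC)
cv2.imwrite('pics/c9.png',np.hstack([a,b]))
E
```

```text
[ 0.5391 -0.2336  0.2502] [0.5 0.2 0.2] [ 0.01   0.034 -0.01 ] yaw -14.0 q6 1.41 19.875
```

View pics/c9.png

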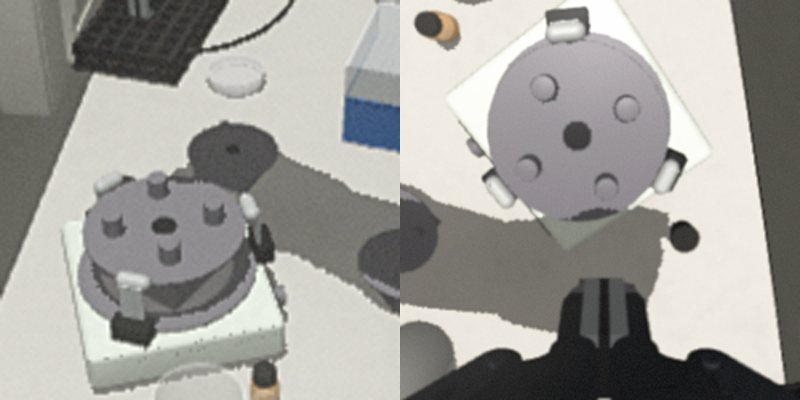

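All three clips, at (133,280), (250,208) and (110,183) in the side crop, lap over the rim. The cap is level and low, the bystanders in view still stand, and the arm is clear.

```bash
python3 -c "
from rig import bot
print(bot.close_job())"
```

```text
the job is handed in; nothing more can be done
None
```

The riser block dropped onto the studs and was pressed fully home and level: all four of its top studs read within about 0.3 mm of the expected 104 mm height while pressed. All three clips are over the rim, the arm is clear, and the job was handed in at about 20 s; no verdict came back.

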